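# Clear the beaker and poise the pipette over it

### The arm

A 6-joint arm with a two-finger parallel gripper is mounted at the origin on the work surface. World frame = base frame: x ahead of the robot, y to its left, z up, the work surface at z = 0. Lengths are in m, angles in rad, forces in N, time in s.
With the tool pointing down it reaches from about 0.325 to 0.775 m from the base axis. Payload 5.5 kg.
Tool frame: the origin (TCP) lies between the finger pads, 19 mm behind the fingertips; this is the grasp point; z points along the fingers, y is the line along which they close (so a half turn about z gives the same grasp; the last joint's range is limited). The gripper opens to 85 mm and grips with 20 to 120 N. Pads are 22 mm wide; open, the fingers measure 114 mm over their backs; the gripper's body (76 mm by 85 mm) begins 54 mm behind the grasp point. The pads swing forward as they close: fully open they stand 13 mm farther back than shut.
Start: joints at [1.236, 0.091, 1.231, -0, 1.82, -0.057], TCP at [0.165, 0.577, 0.25] pointing down, gripper open.
Joint ranges: [-2.87, 2.87], [-0.86, 2.18], [0.17, 2.46], [-1.51, 4.65], [0.06, 2.69], [-2.65, 2.65]. Speed limits (rad/s): [2.57, 2.57, 3.01, 3.14, 3.14, 3.14].

### API

Orientations are given as a unit quaternion [w, x, y, z].
In Python, from cell import observe, read_camera, camera_model, ctrl gives the robot as it stands.
- The arm moves only by the tool carry_out, never from a script. Its argument "targets" is a list of rows, each an object with "grip": the closure, from 0 (fully open) to 1 (shut); "xyz": the shift along the tool's x, y, z as a fraction of full scale, a list of three; "yaw": the turn about the tool's z as a fraction of full scale. A call has 1 to 10 rows; each row shifts and turns the commanded pose from where the row before left it, along the tool's axes as they then stand; what a row does not reach is not made up. Full scale, the value 1, is 0.2 m for a shift and 6 degrees for a turn. A row lasts 1/10 s, in which the tool goes at most 50 mm and 8.59 degrees, less where a joint would pass 70% of its speed; a pose out of reach is approached as far as the arm can. A call with a number of a shift or a turn outside -1 to 1 is refused whole. A call with a gripper value outside its range is refused whole. The fingers move at their own pace and stop on an object; "force" is the grip in N (left out, the last holds). Time passes only in rows, so rows that do not move let the fingers close. It gives the time, the measured TCP pose, the force, the opening and the grip force at its end, in the units of the state.
- observe(): the state, without advancing time (a new reading comes with each control period).
- read_camera(name): name is "side" or "top"; returns (picture, depth): 384x512x3 uint8, blue, green, red; 384x512 float32, m along the optical axis (not along the pixel's ray), 0 where there is no reading.
- camera_model(name): a dict with "camera_matrix" (3x3 intrinsics, pixels), "dist_coeffs" ([k1, k2, p1, p2, k3] as OpenCV has them; the pictures are not rectified), "rvec" (rotation vector, rad) and "tvec" (3), from world to camera coordinates, as OpenCV has them. Camera axes: x right, y down, z forward; pixel columns grow to the right and rows downward; lengths in m; the calibration is good to about 2 mm. A picture is of the moment at which its call begins. camera_model takes no time and is no camera call.
- ctrl.job_done(): hands the job in; it is judged then, once.
The state is a dict: "clock": time; "joint_pos": joint angles; "joint_vel": joint speeds; "tau": joint torques, N m; "position": TCP position; "eef_rot": TCP orientation; "contact_force": force on the tool from outside, world axes, zero at the start; "ft_torque": the same for the moment, N m; "gripper_width": opening from 0.0 (shut) to 1.0 (fully open); "gripper_force": force on a finger pad.
Only numpy, scipy, OpenCV 4.12 (cv2) and the standard library are available. Lean on these libraries where they do the work, as an engineer would, in place of code of your own. Each camera call takes 0.05 s, during which the arm holds its last target. There are 200 camera calls.

### The job

Lift the wire rinsing basket out of the beaker and hang it by its handle on the drip hook. Then take the pipette from its stand, carry it over the bottles and tubes without touching the beaker, and bring it upright over the middle of the beaker's mouth with its tip a finger's breadth above the rim. Finish there, still holding the pipette steady in the air ready to dispense; leave the beaker, bottles and tube rack standing where they are.

Things in the scene. Friction and masses are not known exactly. Their poses are not given: they have to be found in the camera images.
- beaker: open white plastic beaker, loose, 95 mm high, outside diameter 82 mm at the foot and 88 mm at the rim, inside diameter about 78 mm, 4 mm thick bottom, about 0.3 kg; origin at the centre of its underside, z up. The basket stands in it at the start
- beaker_rim (a point): centre of the beaker's mouth, level with the rim, 95 mm above the bench
- basket: (mm) loose steel wire basket, 0.1 to 0.15 kg, origin at centre of underside, z up: round cage 56 wide, 50 high; hoop handle of 5 mm wire in its y-z plane, legs at y = +-26.5 up to z = 100, then sloping to a peak at z = 120 on the axis; the window between cage and hoop is open along x. On the peak stands a grey plastic grip block, 14 (x) by 16 (y), z = 121 to 157
- basket_bar (a point): peak of the basket's hoop handle (centre of the 5 mm wire), 120 mm above its underside; this is what hangs on the hook
- basket_grip (a point): on the grip block, 148 mm above the basket's underside, a good height for the TCP; pinch the block from above, closing along the basket's y (16 mm) so that the fingers stay clear of the hook
- hook_stand: (mm) fixed drip stand, on either side of the beaker; origin at centre of foot's underside. White foot 150 by 110 by 12; steel post (12 thick) at x = +50; from its top a level steel arm (8 thick, axis at z = 190) runs to x = -32, then turns up to a tip. The hook's free end points to its own -x. Nothing higher than 212
- hook_seat (a point): where the handle should hang: top of the hook's level arm, 194 mm above the bench, 32 mm behind the tip (towards the post); level arm extends 20 mm towards the tip and 56 mm towards the post. Axes as hook_stand
- hook_tip (a point): centre of the upturned end of the hook, 208 mm above the bench (its round end reaches 212 mm), x = -44 mm in the stand's frame
- pipette: (mm) loose micropipette, about 0.1 kg, 200 long, tip down; origin at the end of the tip, z up along it. Tapering tip and white shaft (16 diameter) to z = 100, round grey grip 28 in diameter z = 100 to 180, push button (18 diameter) to z = 200. A small finger rest sticks out to its +x, to x = 32, at z = 165 to 177
- pipette_tip (a point): end of the pipette's tip
- pipette_grip (a point): on the axis of the grey grip, 160 mm above the tip, a good height for the TCP: take it from above, closing along the pipette's y; button and grip then stay below the gripper's body
- pipette_stand: (mm) fixed white stand, on the other side of the beaker from the hook; origin at centre of foot's underside. Foot 90 by 90, top plate 60 by 60 at z = 87 to 112 with an upright 18 mm hole at its centre. The pipette's grip rests on the plate, the shaft hangs through the hole, the tip 12 above the bench; it comes out straight up by 102 or more
- bottle_a: white plastic bottle, loose, 48 mm diameter, 115 mm high; obstacle, to be left alone; origin at the centre of its underside
- bottle_b: amber bottle, loose, 44 mm diameter, 105 mm high; obstacle, to be left alone; origin at the centre of its underside
- tube_rack: yellow tube rack, loose, 160 mm (x) by 55 mm (y), 45 mm high, with tubes in it up to 85 mm height; obstacle, to be left alone; origin at the centre of its underside
Things that resemble listed ones, but are neither listed nor needed, are in the scene too. What is shaped like the beaker but black or green is not meant.

How it is judged:
On the way, in this order (a step that is already met when the one before it is completed fails the run):
1. the basket hangs by its handle on the hook, let go (horizontal distance between basket_bar and hook_seat below 0.04 m and height (world z) of basket_bar above 0.185 m and contact force between basket and hook_stand above 0.3 N and contact force between basket and the fingers below 0.05 N and linear speed of basket below 0.08 m/s), for 0.3 s.
2. the pipette is lifted clear of its stand in the gripper (height (world z) of pipette_tip above 0.114 m and contact force between pipette and the fingers above 0.5 N), for 0.1 s.
At the end, for the whole second after the job is handed in: Basket hanging free on the hook: hoop peak over 185 mm high, within 40 mm of the seat, not touched by fingers. Pipette held, still, within 0.15 rad of upright, tip within 15 mm of the mouth's axis and 3 to 30 mm above the rim, not touching the beaker. Beaker upright, moved under 30 mm (all of step 1 and horizontal distance between pipette_tip and beaker_rim below 0.015 m and z of pipette_tip in the frame of beaker_rim between 0.003 and 0.03 m and angle between pipette's own z axis and vertical below 0.15 rad and contact force between pipette and the fingers above 0.5 N and contact force between pipette and beaker below 0.05 N and linear speed of pipette below 0.02 m/s and angle between beaker's own z axis and vertical below 0.1 rad and distance of beaker from where it was at the start of the episode below 0.03 m); the arm keeps its last pose, push and grip.
It fails at once if the pipette touches the beaker (contact force between pipette and beaker above 0.3 N).
It fails at once if the beaker is tipped or pushed away by more than 30 mm (angle between beaker's own z axis and vertical above 0.3 rad or distance of beaker from where it was at the start of the episode above 0.03 m).
It fails at once if a bottle or the tube rack is tipped or moved by more than 20 mm (distance of any of bottle_a, bottle_b, tube_rack from where it was at the start of the episode above 0.02 m or angle between any of bottle_a, bottle_b, tube_rack's own z axis and vertical above 0.3 rad).
It also fails if it takes over 61 s, if anything falls off the work surface, if the arm or the gripper's body presses on something with over 40 N, if the wrist force passes 120 N, or if a joint passes its speed limit or range.

## Working session

There is one attempt and no reset: what is moved stays moved. The work goes in short steps, Python scripts to look and compute and a tool call to move; the robot and the scene stay as the last step left them, time stands still between calls to the robot, and variables do not carry over. Pictures are saved under pics/ and viewed, at most 10 in all, crops included, and the job is handed in when it is done.

Besides the shell and the picture viewer there is one more tool, called as name(argument=value, ...) on one line, values as JSON. carry_out: Moves the arm, as the interface text tells. Shift numbers are shares of 0.2 m and turn numbers shares of 6 degrees, none past 1 either way. Its arguments: {"type":"object","properties":{"targets":{"type":"array"},"force":{"type":"number"}},"required":["targets"]}

```bash
mkdir -p pics
cat > h.py <<'E'
import numpy as np, cv2
from cell import observe, read_camera, camera_model, ctrl
def cloud(name):
    im,d=read_camera(name); m=camera_model(name)
    K=np.array(m["camera_matrix"]);D=np.array(m["dist_coeffs"])
    R=cv2.Rodrigues(np.array(m["rvec"],float))[0];t=np.array(m["tvec"],float).ravel()
    v,u=np.mgrid[:384,:512]
    n=cv2.undistortPoints(np.stack([u,v],-1).reshape(-1,1,2).astype(float),K,D).reshape(384,512,2)
    P=np.dstack([n*d[...,None],d])
    W=(P-t)@R; W[d==0]=np.nan
    return im,W
E
python3 - <<'E'
from h import *
o=observe();print(o)
for n in("side","top"):
    im,W=cloud(n); np.savez(n+"0.npz",im=im,W=W); cv2.imwrite(f"pics/{n}0.png",cv2.resize(im,(800,600)))
    m=camera_model(n);R=cv2.Rodrigues(np.array(m["rvec"],float))[0];print(n,-R.T@np.array(m["tvec"]).ravel(),R[2])
E
```

```text
{'clock': 0.0, 'joint_pos': array([ 1.23633917e+00,  9.18414982e-02,  1.23189645e+00,  1.89260516e-05,
        1.81975308e+00, -5.67115763e-02]), 'joint_vel': array([ 3.85783080e-04,  1.39167472e-03, -4.29161899e-04, -8.30636354e-05,
        3.51949525e-04, -1.09616362e-03]), 'tau': array([ 3.14847442e-03, -4.58725262e+01, -4.18041658e+01,  1.88865656e-04,
        1.12135833e-02,  2.13002880e-05]), 'position': array([0.16443825, 0.576782  , 0.24885524]), 'eef_rot': array([-1.93463129e-04,  1.38424481e-01,  9.90372537e-01, -9.29305944e-04]), 'contact_force': array([ 0.25986145,  0.45340709, -0.57284181]), 'ft_torque': array([-0.02959691,  0.04707819,  0.01507459]), 'gripper_force': 0.0, 'gripper_width': 0.9991366517573764}
side [0.29009771 0.76178608 0.69988621] [ 0.31909723 -0.76417143 -0.56055239]
top [0.44014238 0.01651848 1.14792166] [ 0.16523443 -0.01277638 -0.98617156]
```

View pics/top0.png

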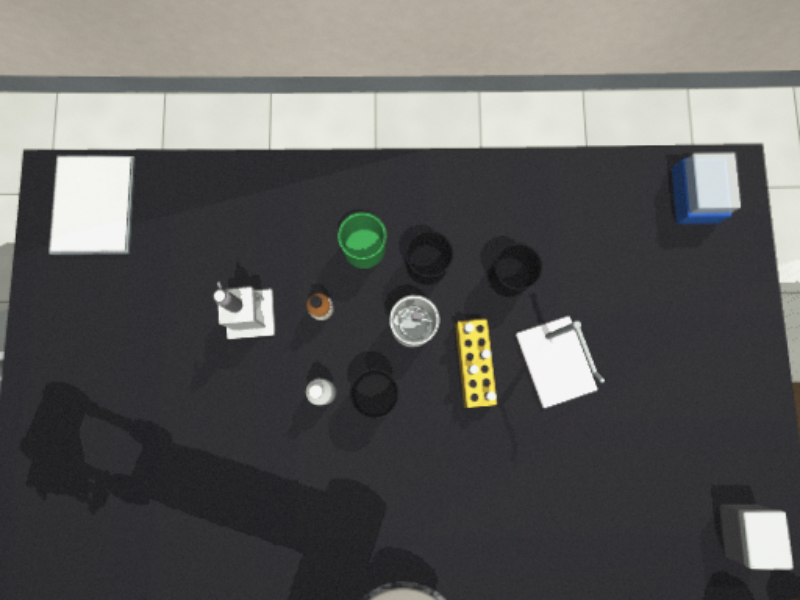

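View pics/side0.png

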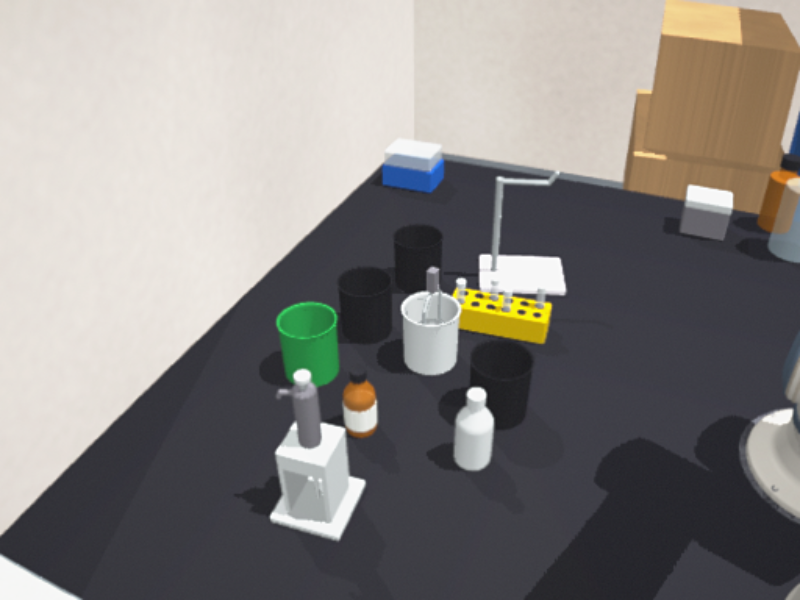

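The white beaker (top view 414,320; side 430,330) is the only light one. The green and three black look-alikes are excluded by colour. The grey grip block shows at side (432,278), the pipette at side (308,410), the hook post at top (575,325) and its tip at top (602,380).

Run:
```python
from h import *
s=np.load("side0.npz");t=np.load("top0.npz")
def box(a,u0,u1,v0,v1):
    k=.64;sl=(slice(int(v0*k),int(v1*k)),slice(int(u0*k),int(u1*k)))
    return a["im"][sl].reshape(-1,3).astype(int),a["W"][sl].reshape(-1,3)
def circ(P):
    A=np.c_[2*P[:,:2],np.ones(len(P))];x=np.linalg.lstsq(A,(P[:,:2]**2).sum(1),rcond=None)[0]
    return x[:2],np.sqrt(x[2]+x[:2]@x[:2])
def rep(n,P): print(n,len(P),"med",np.nanmedian(P,0).round(4),"min",np.nanmin(P,0).round(3),"max",np.nanmax(P,0).round(3))
c,P=box(t,380,450,280,355); m=(abs(P[:,2]-.095)<.004)&(c.sum(1)>240); rep("rim",P[m]);print(circ(P[m]))
c,P=box(s,395,465,255,375); m=(abs(P[:,2]-.095)<.003)&(c.sum(1)>200); rep("rimS",P[m]);print(circ(P[m]))
for a,b,n in((t,(380,450,280,355),"gripT"),(s,(420,445,262,300),"gripS")):
    c,P=box(a,*b); m=P[:,2]>.125; m&=P[:,2]<.19
    if m.any(): rep(n,P[m]); print(P[m][np.argsort(P[m][:,2])][-6:].round(4))
# hook
for a,b,n in((t,(515,615,290,400),"hookT"),(s,(485,565,165,215),"hookS")):
    c,P=box(a,*b); m=(P[:,2]>.175)&(P[:,2]<.22); Q=P[m]; rep(n,Q)
    l=cv2.fitLine(Q[:,:2].astype(np.float32),cv2.DIST_HUBER,0,.01,.01).ravel()
    p=(Q[:,:2]-l[2:])@l[:2];print(l,[(l[2:]+l[:2]*e).round(4) for e in(p.min(),p.max())]); print(Q[Q[:,2]>.2].round(4)[:12])
c,P=box(t,510,605,310,415); m=(abs(P[:,2]-.012)<.006)&(c.sum(1)>450); print("foot",cv2.minAreaRect(P[m][:,:2].astype(np.float32)))
# pipette stand
c,P=box(t,205,280,280,345); m=(abs(P[:,2]-.112)<.006)&(c.sum(1)>450); rep("plate",P[m]);print(cv2.minAreaRect(P[m][:,:2].astype(np.float32)))
for a,b,n in((t,(205,280,275,345),"pipT"),(s,(270,330,365,450),"pipS")):
    c,P=box(a,*b); m=(P[:,2]>.13)&(P[:,2]<.225);Q=P[m];rep(n,Q)
    for z in np.arange(.13,.22,.01):
        q=Q[abs(Q[:,2]-z)<.005]
        if len(q):rep(" %.3f"%z,q)
for n,b in(("botA",(300,340,370,410)),("botB",(300,340,285,325)),("rack",(450,500,315,412))):
    c,P=box(t,*b);m=P[:,2]>.03;rep(n,P[m]);print(cv2.minAreaRect(P[m][:,:2].astype(np.float32)))
x=s["im"][150:250,180:380];y=t["im"][170:270,220:400]
cv2.imwrite("pics/crop.png",np.vstack([cv2.resize(x,(600,300),interpolation=3),cv2.resize(y,(600,300),interpolation=3)]))
```

```text
rim 116 med [ 0.5817 -0.0251  0.0943] min [ 0.538 -0.068  0.091] max [0.621 0.017 0.099]
(array([ 0.57898144, -0.02596234]), np.float64(0.04098458378762759))
rimS 149 med [ 0.578  -0.0257  0.0942] min [ 0.538 -0.069  0.092] max [0.625 0.02  0.098]
(array([ 0.58135785, -0.02363268]), np.float64(0.041250334189411944))
gripT 43 med [ 0.5767 -0.0279  0.16  ] min [ 0.57  -0.036  0.128] max [ 0.585 -0.018  0.164]
[[ 0.579  -0.0304  0.1629]
 [ 0.5844 -0.0226  0.1631]
 [ 0.579  -0.033   0.1632]
 [ 0.579  -0.0225  0.1636]
 [ 0.5842 -0.0305  0.1637]
 [ 0.5736 -0.0276  0.1643]]
gripS 123 med [ 0.5788 -0.0207  0.1473] min [ 0.573 -0.034  0.125] max [ 0.587 -0.017  0.164]
[[ 0.5836 -0.0252  0.1622]
 [ 0.5759 -0.0237  0.1623]
 [ 0.5806 -0.0174  0.1623]
 [ 0.5853 -0.0236  0.1628]
 [ 0.5811 -0.025   0.1629]
 [ 0.5746 -0.0265  0.1635]]
hookT 154 med [ 0.5143 -0.2992  0.1934] min [ 0.463 -0.317  0.177] max [ 0.559 -0.281  0.214]
[ 0.95261663  0.30417362  0.513707   -0.29900852] [array([ 0.4628, -0.3153]), array([ 0.5595, -0.2844])]
[[ 0.4751 -0.311   0.2029]
 [ 0.4751 -0.3141  0.201 ]
 [ 0.4725 -0.312
[... 2669 characters left out ...]
95] max [0.615 0.301 0.205]
 0.210 85 med [0.6073 0.2938 0.2114] min [0.599 0.283 0.206] max [0.617 0.301 0.215]
botA 243 med [0.4533 0.1412 0.0813] min [0.433 0.123 0.031] max [0.478 0.167 0.12 ]
((0.45585018396377563, 0.14489637315273285), (0.0446414090692997, 0.044369034469127655), 88.37956237792969)
botB 203 med [0.6082 0.1454 0.0735] min [0.591 0.127 0.031] max [0.633 0.169 0.11 ]
((0.6124694347381592, 0.14904212951660156), (0.04195515811443329, 0.04066254943609238), 44.708011627197266)
rack 1065 med [ 0.5034 -0.1418  0.0452] min [ 0.424 -0.175  0.03 ] max [ 0.583 -0.11   0.091]
((0.5039359927177429, -0.14274659752845764), (0.15922021865844727, 0.055180877447128296), 4.6107611656188965)
```

View pics/crop.png

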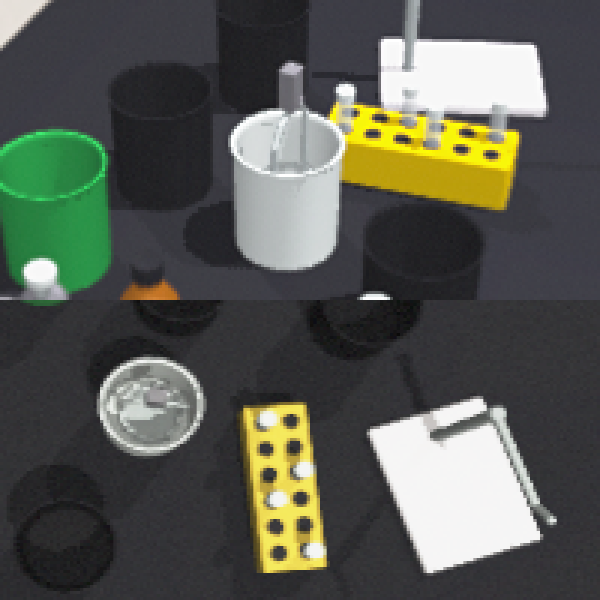

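The crop confirms it: the light beaker holds the basket with the grey block on its handle. Next I need the hoop orientation, the pipette's finger-rest direction and its axis.

Run:
```python
from h import *
for n in("side","top"):
    a=np.load(n+"0.npz");P=a["W"].reshape(-1,3);c=a["im"].reshape(-1,3)
    r=np.hypot(P[:,0]-.58,P[:,1]+.025)
    for lo,hi in((.102,.126),(.128,.158)):
        Q=P[(r<.036)&(P[:,2]>lo)&(P[:,2]<hi)]
        if len(Q)>4:
            l=cv2.fitLine(Q[:,:2].astype(np.float32),cv2.DIST_HUBER,0,.01,.01).ravel();print(n,lo,len(Q),l,np.degrees(np.arctan2(l[1],l[0])))
            if lo<.12: print(Q[np.argsort(Q[:,2])][::max(1,len(Q)//14)].round(4))
            else: print(cv2.minAreaRect(Q[:,:2].astype(np.float32)))
    Q=P[(abs(P[:,0]-.615)<.05)&(abs(P[:,1]-.29)<.05)&(P[:,2]>.174)&(P[:,2]<.195)]
    d=np.hypot(Q[:,0]-.6075,Q[:,1]-.290); q=Q[d>.019]; print("rest",len(q),q.mean(0),np.degrees(np.arctan2(q[:,1].mean()-.290,q[:,0].mean()-.6075)))
```

```text
side 0.102 41 [ 0.13640076  0.99065375  0.5812834  -0.01507792] 82.16037
[[ 0.5832 -0.0006  0.102 ]
 [ 0.5815 -0.0022  0.1042]
 [ 0.575  -0.0502  0.1051]
 [ 0.5837 -0.0018  0.1066]
 [ 0.5822  0.0022  0.107 ]
 [ 0.5809 -0.0007  0.1081]
 [ 0.5764 -0.047   0.1096]
 [ 0.5844 -0.0035  0.1108]
 [ 0.58   -0.0045  0.1113]
 [ 0.5826 -0.0051  0.113 ]
 [ 0.5777 -0.0436  0.1143]
 [ 0.5833 -0.0069  0.1144]
 [ 0.5853 -0.0119  0.1161]
 [ 0.5806 -0.0123  0.1171]
 [ 0.5775 -0.0428  0.1177]
 [ 0.5827 -0.0113  0.12  ]
 [ 0.5823 -0.0231  0.1207]
 [ 0.5794 -0.0153  0.1209]
 [ 0.5809 -0.0129  0.1221]
 [ 0.5786 -0.0194  0.124 ]
 [ 0.5814 -0.0205  0.1253]]
side 0.128 86 [ 0.90985423  0.41492805  0.58011556 -0.02032877] 24.514784
((0.5793402791023254, -0.0239849966019392), (0.01571439951658249, 0.015213457867503166), 17.516443252563477)
rest 31 [0.6311919  0.30014535 0.18647159] 23.18158470586561
top 0.102 24 [ 0.07534552  0.9971575   0.5767841  -0.03024529] 85.67892
[[ 0.5727 -0.055   0.1066]
 [ 0.5789 -0.0025  0.1067]
 [ 0.5786 -0.0079  0.1091]
 [ 0.5814 -0.0024  0.1095]
 [ 0.5751 -0.0548  0.1096]
 [ 0.5813 -0.0052  0.1098]
 [ 0.5776 -0.0519  0.1125]
 [ 0.5748 -0.0519  0.1127]
 [ 0.578  -0.0051  0.1132]
 [ 0.5774 -0.0491  0.1138]
 [ 0.5779 -0.0106  0.1141]
 [ 0.5806 -0.0106  0.1141]
 [ 0.5804 -0.0078  0.1158]
 [ 0.5744 -0.0489  0.116 ]
 [ 0.577  -0.0434  0.1176]
 [ 0.577  -0.0186  0.1196]
 [ 0.577  -0.0131  0.12  ]
 [ 0.5766 -0.046   0.1201]
 [ 0.577  -0.0159  0.1202]
 [ 0.5767 -0.0405  0.1203]
 [ 0.5797 -0.0159  0.1203]
 [ 0.5739 -0.0432  0.1204]
 [ 0.5795 -0.0131  0.1222]
 [ 0.5736 -0.0458  0.1224]]
top 0.128 11 [ 0.32217222  0.9466811   0.5724361  -0.02527131] 71.20565
((0.5726984143257141, -0.024998601526021957), (0.01724342256784439, 0.004561695735901594), 61.81792449951172)
rest 10 [0.63042266 0.29613871 0.18628534] 14.992077333513256
```

```bash
cat >> h.py <<'E'
def plan(target,phi,n=1,o=None,turn=False):
    """tool-axes shift (units/row) to world target at tool-y heading phi deg; yaw units needed"""
    o=o or observe(); w,x,y,z=o["eef_rot"]
    from scipy.spatial.transform import Rotation as Ro
    R=Ro.from_quat([x,y,z,w]).as_matrix(); now=np.degrees(np.arctan2(R[1,1],R[0,1]))
    d=np.array(target)-o["position"]
    if turn:
        f=np.radians(phi); T=np.array([[-np.sin(f),np.cos(f),0],[np.cos(f),np.sin(f),0],[0,0,-1]])
    else: T=R.T
    u=T@d/.2
    print("heading %.1f yaw units %.2f |d| %.3f total"%(now,-(phi-now)/6,np.linalg.norm(d)),u.round(3),"per row",(u/n).round(4),"t",o["clock"])
E
python3 -c "
from h import *
plan((.578,-.0265,.25),83,20,turn=True)"
```

```text
heading 74.1 yaw units -1.49 |d| 0.731 total [-2.42  -2.742 -0.005] per row [-0.121  -0.1371 -0.0003] t 0.1
```

carry_out(targets=[{"grip": 0, "xyz": [0, 0, 0], "yaw": -0.75}, {"grip": 0, "xyz": [0, 0, 0], "yaw": -0.75}, {"grip": 0, "xyz": [-0.12, -0.137, 0], "yaw": 0}, {"grip": 0, "xyz": [-0.12, -0.137, 0], "yaw": 0}, {"grip": 0, "xyz": [-0.12, -0.137, 0], "yaw": 0}, {"grip": 0, "xyz": [-0.12, -0.137, 0], "yaw": 0}, {"grip": 0, "xyz": [-0.12, -0.137, 0], "yaw": 0}, {"grip": 0, "xyz": [-0.12, -0.137, 0], "yaw": 0}, {"grip": 0, "xyz": [-0.12, -0.137, 0], "yaw": 0}, {"grip": 0, "xyz": [-0.12, -0.137, 0], "yaw": 0}], force=40)

```text
clock: 1.1
position: [0.3292, 0.3349, 0.2495]
eef_rot: [-0.0, 0.06, 0.998, -0.0]
contact_force: [0.6, -0.1, -0.1]
gripper_width: 1.0
gripper_force: 0.0
```

carry_out(targets=[{"grip": 0, "xyz": [-0.12, -0.137, 0], "yaw": 0}, {"grip": 0, "xyz": [-0.12, -0.137, 0], "yaw": 0}, {"grip": 0, "xyz": [-0.12, -0.137, 0], "yaw": 0}, {"grip": 0, "xyz": [-0.12, -0.137, 0], "yaw": 0}, {"grip": 0, "xyz": [-0.12, -0.137, 0], "yaw": 0}, {"grip": 0, "xyz": [-0.12, -0.137, 0], "yaw": 0}, {"grip": 0, "xyz": [-0.12, -0.137, 0], "yaw": 0}, {"grip": 0, "xyz": [-0.12, -0.137, 0], "yaw": 0}, {"grip": 0, "xyz": [-0.12, -0.137, 0], "yaw": 0}, {"grip": 0, "xyz": [-0.12, -0.137, 0], "yaw": 0}])

```text
clock: 2.1
position: [0.5345, 0.034, 0.2495]
eef_rot: [-0.0, 0.06, 0.998, 0.0]
contact_force: [-0.2, 0.1, 0.2]
gripper_width: 1.001
gripper_force: 0.0
```

carry_out(targets=[{"grip": 0, "xyz": [-0.13, -0.137, 0], "yaw": 0}, {"grip": 0, "xyz": [-0.13, -0.137, 0], "yaw": 0}, {"grip": 0, "xyz": [0, 0, 0], "yaw": 0}, {"grip": 0, "xyz": [0, 0, 0], "yaw": 0}, {"grip": 0, "xyz": [0, 0, 0], "yaw": 0}])

```text
clock: 2.6
position: [0.5786, -0.0245, 0.2499]
eef_rot: [-0.0, 0.06, 0.998, 0.0]
contact_force: [0.3, -0.4, -0.6]
gripper_width: 0.998
gripper_force: 0.0
```

Run:
```python
from h import *
plan((.578,-.0265,.152),83)
im,W=cloud("side");P=W.reshape(-1,3)
Q=P[(np.hypot(P[:,0]-.58,P[:,1]+.025)<.03)&(P[:,2]>.13)&(P[:,2]<.165)]
print(len(Q),Q.min(0),Q.max(0),observe()["position"])
cv2.imwrite("pics/s1.png",cv2.resize(im[100:292,160:416],(800,600)))
```

```text
heading 83.1 yaw units 0.02 |d| 0.098 total [ 0.002 -0.01   0.489] per row [ 0.0017 -0.0104  0.4894] t 2.6
111 [ 0.57237068 -0.03351579  0.13069382] [ 0.58725128 -0.01623985  0.16295687] [ 0.57858028 -0.02426855  0.25019057]
```

View pics/s1.png

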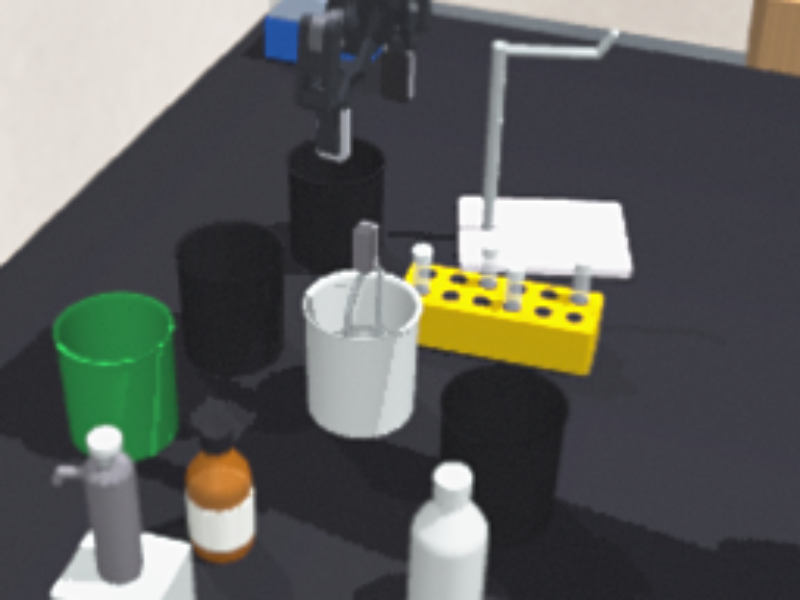

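The open gripper (fingers at 325,130 and 398,75) sits above the block at (365,240), so I can descend and pinch.

carry_out(targets=[{"grip": 0, "xyz": [0, -0.008, 0.1], "yaw": 0}, {"grip": 0, "xyz": [0, 0, 0.1], "yaw": 0}, {"grip": 0, "xyz": [0, 0, 0.1], "yaw": 0}, {"grip": 0, "xyz": [0, 0, 0.1], "yaw": 0}, {"grip": 0, "xyz": [0, 0, 0.09], "yaw": 0}, {"grip": 0, "xyz": [0, 0, 0], "yaw": 0}, {"grip": 1, "xyz": [0, 0, 0], "yaw": 0}, {"grip": 1, "xyz": [0, 0, 0], "yaw": 0}, {"grip": 1, "xyz": [0, 0, 0], "yaw": 0}, {"grip": 1, "xyz": [0, 0, 0], "yaw": 0}])

```text
clock: 3.65
position: [0.5792, -0.0269, 0.1531]
eef_rot: [0.001, 0.06, 0.998, -0.0]
contact_force: [-0.5, 0.7, -0.2]
gripper_width: 0.331
gripper_force: 0.0
```

carry_out(targets=[{"grip": 1, "xyz": [0, 0, 0], "yaw": 0}, {"grip": 1, "xyz": [0, 0, 0], "yaw": 0}, {"grip": 1, "xyz": [0, 0, 0], "yaw": 0}, {"grip": 1, "xyz": [0, 0, 0], "yaw": 0}, {"grip": 1, "xyz": [0, 0, 0], "yaw": 0}])

```text
clock: 4.15
position: [0.5791, -0.0271, 0.1526]
eef_rot: [0.0, 0.06, 0.998, -0.0]
contact_force: [-0.3, -1.5, 3.6]
gripper_width: 0.178
gripper_force: 40.4
```

carry_out(targets=[{"grip": 1, "xyz": [0, 0, -0.03], "yaw": 0}, {"grip": 1, "xyz": [0, 0, -0.05], "yaw": 0}, {"grip": 1, "xyz": [0, 0, -0.07], "yaw": 0}, {"grip": 1, "xyz": [0, 0, -0.07], "yaw": 0}, {"grip": 1, "xyz": [0, 0, -0.07], "yaw": 0}, {"grip": 1, "xyz": [0, 0, -0.07], "yaw": 0}, {"grip": 1, "xyz": [0, 0, -0.07], "yaw": 0}, {"grip": 1, "xyz": [0, 0, -0.07], "yaw": 0}, {"grip": 1, "xyz": [0, 0, -0.07], "yaw": 0}, {"grip": 1, "xyz": [0, 0, -0.05], "yaw": 0}])

```text
clock: 5.15
position: [0.579, -0.0269, 0.2777]
eef_rot: [0.001, 0.06, 0.998, -0.0]
contact_force: [0.7, -0.0, -1.9]
gripper_width: 0.181
gripper_force: 39.7
```

Run:
```python
from h import *
o=observe();print(o["position"],o["gripper_width"],o["gripper_force"])
s=np.array([.496,-.3034]);h=np.array([np.cos(np.radians(17.7)),np.sin(np.radians(17.7))])
plan((*(s-.085*h),.272),107.7,10,turn=True)
im,W=cloud("side");P=W.reshape(-1,3)
p=o["position"];Q=P[(np.hypot(P[:,0]-p[0],P[:,1]-p[1])<.036)&(P[:,2]<.27)]
for z in np.arange(.06,.27,.01):
    q=Q[abs(Q[:,2]-z)<.005]
    if len(q):print(z.round(3),len(q),q.min(0).round(3),q.max(0).round(3))
cv2.imwrite("pics/s2.png",cv2.resize(im[100:292,160:416],(800,600)))
```

```text
[ 0.57901107 -0.02687825  0.27770128] 0.18122176504543283 39.725421667099
heading 83.1 yaw units -4.10 |d| 0.344 total [ 1.241 -1.191  0.029] per row [ 0.1241 -0.1191  0.0029] t 5.15
0.06 25 [ 0.558 -0.063  0.055] [ 0.603 -0.052  0.064]
0.07 28 [ 0.551 -0.063  0.066] [ 0.593 -0.047  0.075]
0.08 31 [ 0.547 -0.063  0.075] [ 0.599 -0.042  0.084]
0.09 17 [ 0.546 -0.062  0.085] [ 0.581 -0.04   0.095]
0.13 216 [ 0.553 -0.053  0.127] [0.606 0.003 0.135]
0.14 38 [ 0.553 -0.047  0.135] [0.607 0.003 0.145]
0.15 35 [ 0.553 -0.05   0.145] [0.607 0.004 0.155]
0.16 91 [ 0.553 -0.054  0.155] [0.607 0.003 0.165]
0.17 51 [ 0.554 -0.054  0.165] [0.607 0.005 0.174]
0.18 98 [ 0.553 -0.052  0.175] [0.607 0.004 0.185]
0.19 17 [ 0.576 -0.051  0.185] [0.585 0.007 0.195]
0.2 16 [ 0.576 -0.052  0.196] [0.585 0.005 0.205]
0.21 18 [ 0.575 -0.052  0.207] [0.584 0.005 0.214]
0.22 19 [ 0.575 -0.052  0.216] [0.586 0.005 0.225]
0.23 21 [ 0.575 -0.053  0.226] [0.585 0.004 0.235]
0.24 21 [ 0.576 -0.045  0.235] [0.585 0.002 0.245]
0.25 23 [ 0.573 -0.034  0.245] [ 0.587 -0.008  0.255]
0.26 29 [ 0.567 -0.035  0.256] [ 0.591 -0.008  0.265]
```

View pics/s2.png

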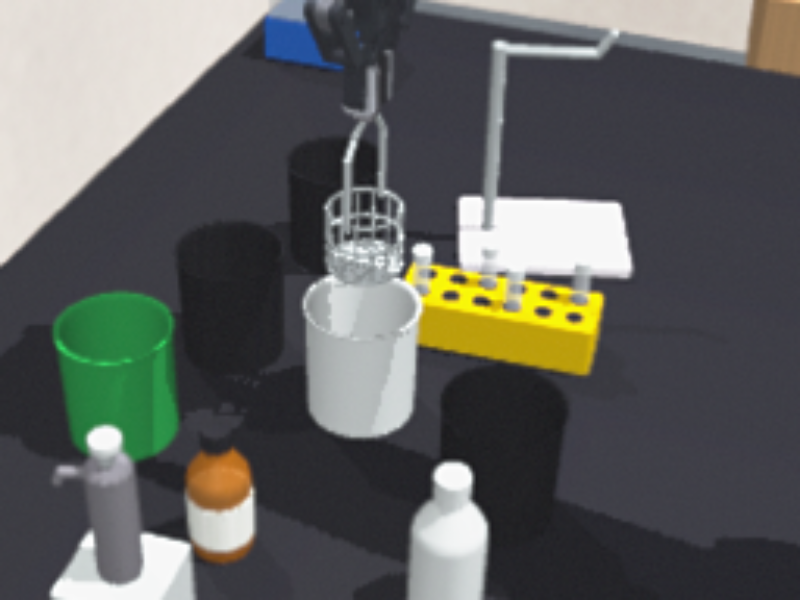

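The basket is out, upright at (365,200), clear of the rim at (362,300).

carry_out(targets=[{"grip": 1, "xyz": [0, 0, 0], "yaw": -0.82}, {"grip": 1, "xyz": [0, 0, 0], "yaw": -0.82}, {"grip": 1, "xyz": [0, 0, 0], "yaw": -0.82}, {"grip": 1, "xyz": [0, 0, 0], "yaw": -0.82}, {"grip": 1, "xyz": [0, 0, 0], "yaw": -0.82}, {"grip": 1, "xyz": [0.07, -0.07, 0], "yaw": 0}, {"grip": 1, "xyz": [0.12, -0.12, 0], "yaw": 0}, {"grip": 1, "xyz": [0.12, -0.12, 0], "yaw": 0}, {"grip": 1, "xyz": [0.12, -0.12, 0], "yaw": 0}, {"grip": 1, "xyz": [0.12, -0.12, 0], "yaw": 0}])

```text
clock: 6.2
position: [0.5067, -0.166, 0.2757]
eef_rot: [-0.0, -0.154, 0.988, 0.0]
contact_force: [0.7, 0.3, -1.5]
gripper_width: 0.181
gripper_force: 39.7
```

carry_out(targets=[{"grip": 1, "xyz": [0.12, -0.12, 0], "yaw": 0}, {"grip": 1, "xyz": [0.12, -0.12, 0], "yaw": 0}, {"grip": 1, "xyz": [0.12, -0.12, 0], "yaw": 0}, {"grip": 1, "xyz": [0.12, -0.12, 0], "yaw": 0}, {"grip": 1, "xyz": [0.12, -0.12, 0], "yaw": 0}, {"grip": 1, "xyz": [0.07, -0.05, 0], "yaw": 0}, {"grip": 1, "xyz": [0, 0, 0], "yaw": 0}, {"grip": 1, "xyz": [0, 0, 0], "yaw": 0}])

```text
clock: 7.0
position: [0.4192, -0.3296, 0.2757]
eef_rot: [-0.0, -0.153, 0.988, 0.0]
contact_force: [0.5, -0.2, -1.9]
gripper_width: 0.18
gripper_force: 39.7
```

Run:
```python
from h import *
o=observe();print(o["position"],o["gripper_width"],o["joint_pos"][5])
s=np.array([.496,-.3034]);h=np.array([np.cos(np.radians(17.7)),np.sin(np.radians(17.7))])
plan((*(s-.085*h),.252),107.7,1)
plan((*s,.252),107.7,1)
for n in("side","top"):
    im,W=cloud(n);P=W.reshape(-1,3);r=P[:,:2]-s;u=r@h;v=r@[-h[1],h[0]]
    m=(P[:,2]>.184)&(P[:,2]<.215)&(u>-.042)&(u<.05)&(abs(v)<.02);print(n,"arm v",np.median(v[m]),"u min",u[m].min(),"zmax",P[m,2].max(), np.polyfit(u[m],v[m],1))
    p=o["position"];q=P[:,:2]-p[:2];m=(P[:,2]>.16)&(P[:,2]<.235)&(np.hypot(*q.T)<.04)&(u<-.045)
    if m.sum()>5:
        print("hoop",m.sum(),"v",v[m].min(),v[m].max(),"u",np.median(u[m]),u[m].min(),u[m].max())
cv2.imwrite("pics/s3.png",cv2.resize(read_camera("side")[0][60:252,220:476],(800,600)))
```

```text
[ 0.41923142 -0.32960037  0.27570007] 0.18015719389565782 -2.608873586062812
heading 107.6 yaw units -0.01 |d| 0.024 total [0.02  0.008 0.119] per row [0.0195 0.008  0.1185] t 7.0
heading 107.6 yaw units -0.01 |d| 0.085 total [-0.405  0.008  0.119] per row [-0.4055  0.0084  0.1185] t 7.0
side arm v 0.002234225777619674 u min -0.032214289629968855 zmax 0.21153301916562658 [-0.01409677  0.00243664]
hoop 181 v -0.032625058135479015 0.03277162853587895 u -0.0778751495229631 -0.10450648113021548 -0.05129067258213759
top arm v -0.0009262378567908251 u min -0.03550066338031031 zmax 0.21178569427633578 [-0.01348735 -0.00113168]
hoop 83 v -0.026681751786510555 0.028909428928015735 u -0.07886532811871003 -0.10411954250778876 -0.052848196406077325
```

View pics/s3.png

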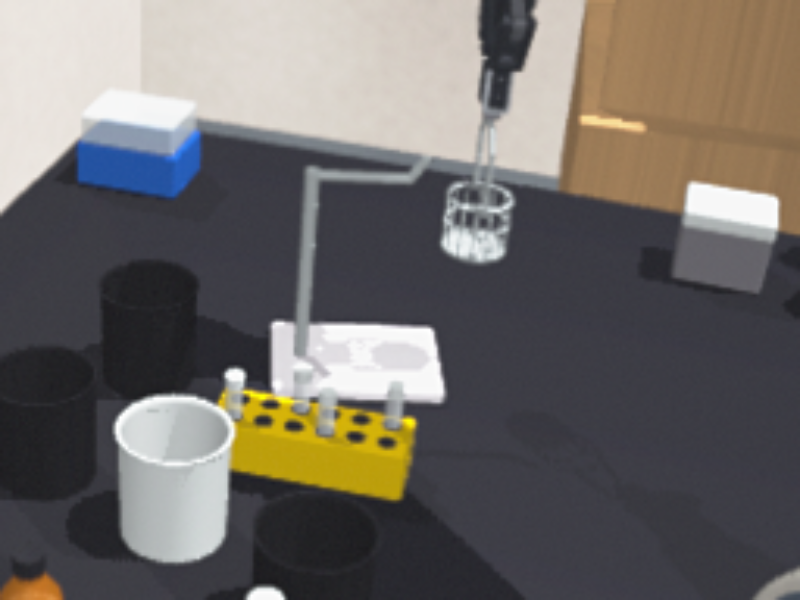

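The basket at (478,220) hangs in line with the hook, just beyond its tip at (428,160). I'll lower a little, slide along the hook and lower onto the seat.

carry_out(targets=[{"grip": 1, "xyz": [0, 0.006, 0.055], "yaw": 0}, {"grip": 1, "xyz": [0, 0, 0.055], "yaw": 0}, {"grip": 1, "xyz": [-0.05, 0, 0], "yaw": 0}, {"grip": 1, "xyz": [-0.05, 0, 0], "yaw": 0}, {"grip": 1, "xyz": [-0.05, 0, 0], "yaw": 0}, {"grip": 1, "xyz": [-0.05, 0, 0], "yaw": 0}, {"grip": 1, "xyz": [-0.05, 0, 0], "yaw": 0}, {"grip": 1, "xyz": [-0.05, 0, 0], "yaw": 0}, {"grip": 1, "xyz": [-0.05, 0, 0], "yaw": 0}, {"grip": 1, "xyz": [-0.055, 0, 0], "yaw": 0}])

```text
clock: 8.15
position: [0.4969, -0.3037, 0.254]
eef_rot: [0.0, -0.154, 0.988, -0.0]
contact_force: [-1.0, 0.1, -0.6]
gripper_width: 0.18
gripper_force: 39.7
```

carry_out(targets=[{"grip": 1, "xyz": [0, 0, 0], "yaw": 0}, {"grip": 1, "xyz": [0, 0, 0.03], "yaw": 0}, {"grip": 1, "xyz": [0, 0, 0.03], "yaw": 0}, {"grip": 1, "xyz": [0, 0, 0.03], "yaw": 0}, {"grip": 1, "xyz": [0, 0, 0.02], "yaw": 0}, {"grip": 1, "xyz": [0, 0, 0.01], "yaw": 0}, {"grip": 1, "xyz": [0, 0, 0], "yaw": 0}])

```text
clock: 8.85
position: [0.4958, -0.3039, 0.2295]
eef_rot: [-0.0, -0.154, 0.988, 0.0]
contact_force: [0.5, 0.1, -0.4]
gripper_width: 0.18
gripper_force: 39.7
```

carry_out(targets=[{"grip": 1, "xyz": [0, 0, 0.01], "yaw": 0}, {"grip": 1, "xyz": [0, 0, 0.01], "yaw": 0}, {"grip": 1, "xyz": [0, 0, 0], "yaw": 0}])

```text
clock: 9.15
position: [0.4961, -0.3039, 0.2258]
eef_rot: [-0.0, -0.154, 0.988, 0.0]
contact_force: [-0.1, -0.6, -1.7]
gripper_width: 0.175
gripper_force: 39.7
```

carry_out(targets=[{"grip": 1, "xyz": [0, 0, 0.008], "yaw": 0}, {"grip": 1, "xyz": [0, 0, 0], "yaw": 0}])

```text
clock: 9.35
position: [0.4962, -0.3041, 0.2253]
eef_rot: [0.001, -0.154, 0.988, -0.001]
contact_force: [-0.9, 0.0, 2.7]
gripper_width: 0.178
gripper_force: 40.2
```

Contact with the seat shows (Fz +2.7 N), so I'll open slowly and rise.

carry_out(targets=[{"grip": 0.7, "xyz": [0, 0, 0], "yaw": 0}, {"grip": 0.7, "xyz": [0, 0, 0], "yaw": 0}, {"grip": 0.5, "xyz": [0, 0, 0], "yaw": 0}, {"grip": 0.3, "xyz": [0, 0, 0], "yaw": 0}, {"grip": 0.3, "xyz": [0, 0, 0], "yaw": 0}, {"grip": 0.3, "xyz": [0, 0, 0], "yaw": 0}, {"grip": 0.3, "xyz": [0, 0, 0], "yaw": 0}, {"grip": 0.3, "xyz": [0, 0, 0], "yaw": 0}])

```text
clock: 10.15
position: [0.4961, -0.3039, 0.2244]
eef_rot: [0.0, -0.154, 0.988, 0.0]
contact_force: [-0.4, -0.3, -0.5]
gripper_width: 0.7
gripper_force: 0.0
```

carry_out(targets=[{"grip": 0.3, "xyz": [0, 0, -0.05], "yaw": 0}, {"grip": 0.3, "xyz": [0, 0, -0.08], "yaw": 0}, {"grip": 0.3, "xyz": [0, 0, -0.1], "yaw": 0}, {"grip": 0.3, "xyz": [0, 0, -0.1], "yaw": 0}, {"grip": 0.3, "xyz": [0, 0, -0.1], "yaw": 0}, {"grip": 0.3, "xyz": [0, 0, 0], "yaw": 0}, {"grip": 0.3, "xyz": [0, 0, 0], "yaw": 0}])

```text
clock: 10.85
position: [0.4962, -0.304, 0.3108]
eef_rot: [0.0, -0.154, 0.988, -0.0]
contact_force: [-0.4, -0.2, 0.1]
gripper_width: 0.699
gripper_force: 0.0
```

Run:
```python
from h import *
o=observe();print(o["position"])
for n in("side","top"):
    im,W=cloud(n);P=W.reshape(-1,3)
    m=(np.hypot(P[:,0]-.496,P[:,1]+.304)<.04)&(P[:,2]>.205)&(P[:,2]<.25);Q=P[m]
    print(n,len(Q),Q.mean(0),Q.min(0),Q.max(0))
    p=P[(abs(P[:,0]-.61)<.04)&(abs(P[:,1]-.29)<.04)&(P[:,2]>.206)&(P[:,2]<.216)];print("button",(p.min(0)+p.max(0))/2)
    p=P[(abs(P[:,0]-.58)<.05)&(abs(P[:,1]+.025)<.05)&(abs(P[:,2]-.095)<.004)];print("rim box mid",(p.min(0)+p.max(0))/2)
    if n=="side": cv2.imwrite("pics/s4.png",cv2.resize(im[60:252,220:476],(800,600)))
plan((.607,.2895,.30),109,20,turn=True)
```

```text
[ 0.49624757 -0.30399454  0.3107964 ]
side 84 [ 0.49387554 -0.29528583  0.22011859] [ 0.46464237 -0.31316051  0.20507388] [ 0.50618672 -0.28537037  0.23529181]
button [0.60843205 0.29155302 0.20990883]
rim box mid [ 0.58183855 -0.02463394  0.0946378 ]
top 12 [ 0.46868231 -0.31237487  0.20997279] [ 0.46262734 -0.31722797  0.20602425] [ 0.50129776 -0.29800821  0.21784775]
button [0.60645488 0.28749904 0.2118116 ]
rim box mid [ 0.57924529 -0.02519552  0.09460582]
heading 107.7 yaw units -0.22 |d| 0.604 total [-1.491  2.624  0.045] per row [-0.0745  0.1312  0.0023] t 10.95
```

View pics/s4.png

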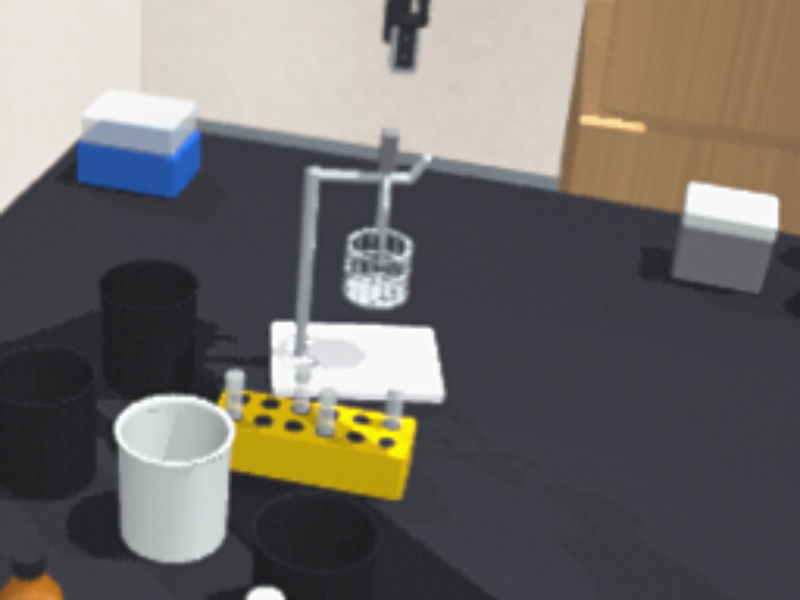

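The basket hangs free at (380,220) on the level arm. Next is the pipette.

carry_out(targets=[{"grip": 0, "xyz": [0, 0, 0], "yaw": -0.2}, {"grip": 0, "xyz": [-0.08, 0.14, 0], "yaw": 0}, {"grip": 0, "xyz": [-0.08, 0.14, 0], "yaw": 0}, {"grip": 0, "xyz": [-0.08, 0.14, 0], "yaw": 0}, {"grip": 0, "xyz": [-0.08, 0.14, 0], "yaw": 0}, {"grip": 0, "xyz": [-0.08, 0.14, 0], "yaw": 0}, {"grip": 0, "xyz": [-0.08, 0.14, 0], "yaw": 0}, {"grip": 0, "xyz": [-0.08, 0.14, 0], "yaw": 0}, {"grip": 0, "xyz": [-0.08, 0.14, 0], "yaw": 0}, {"grip": 0, "xyz": [-0.08, 0.14, 0], "yaw": 0}])

```text
clock: 11.95
position: [0.5506, -0.0175, 0.3094]
eef_rot: [-0.001, -0.165, 0.986, 0.0]
contact_force: [0.6, -0.9, 0.3]
gripper_width: 1.001
gripper_force: 0.0
```

carry_out(targets=[{"grip": 0, "xyz": [-0.08, 0.14, 0], "yaw": 0}, {"grip": 0, "xyz": [-0.08, 0.14, 0], "yaw": 0}, {"grip": 0, "xyz": [-0.08, 0.14, 0], "yaw": 0}, {"grip": 0, "xyz": [-0.08, 0.14, 0], "yaw": 0}, {"grip": 0, "xyz": [-0.08, 0.14, 0], "yaw": 0}, {"grip": 0, "xyz": [-0.08, 0.14, 0], "yaw": 0}, {"grip": 0, "xyz": [-0.08, 0.14, 0], "yaw": 0}, {"grip": 0, "xyz": [-0.08, 0.14, 0], "yaw": 0}, {"grip": 0, "xyz": [-0.08, 0.14, 0], "yaw": 0}, {"grip": 0, "xyz": [0, 0, 0], "yaw": 0}])

```text
clock: 12.95
position: [0.6051, 0.2699, 0.3076]
eef_rot: [-0.002, -0.167, 0.986, 0.0]
contact_force: [0.5, 0.5, -0.0]
gripper_width: 1.0
gripper_force: 0.0
```

Run:
```python
from h import *
o=observe();print(o["position"],o["joint_pos"])
plan((.607,.2895,.172),109)
```

```text
[0.60505267 0.26985728 0.30760409] [ 3.67590126e-01  2.93514258e-01  8.99867940e-01  1.31612376e-03
  1.95160040e+00 -1.53753267e+00]
heading 109.2 yaw units 0.03 |d| 0.137 total [-0.044  0.089  0.678] per row [-0.0438  0.0888  0.678 ] t 12.95
```

carry_out(targets=[{"grip": 0, "xyz": [-0.044, 0.089, 0], "yaw": 0}, {"grip": 0, "xyz": [0, 0, 0.08], "yaw": 0}, {"grip": 0, "xyz": [0, 0, 0.1], "yaw": 0}, {"grip": 0, "xyz": [0, 0, 0.1], "yaw": 0}, {"grip": 0, "xyz": [0, 0, 0], "yaw": 0}, {"grip": 0, "xyz": [0, 0, 0], "yaw": 0}])

```text
clock: 13.55
position: [0.6078, 0.2852, 0.2539]
eef_rot: [-0.001, -0.164, 0.986, -0.0]
contact_force: [0.2, 0.4, 0.6]
gripper_width: 1.002
gripper_force: 0.0
```

Run:
```python
from h import *
im,W=cloud("side");P=W.reshape(-1,3)
plan((.607,.2895,.172),109)
m=(abs(P[:,0]-.607)<.035)&(abs(P[:,1]-.2895)<.03)&(P[:,2]>.13)&(P[:,2]<.17);Q=P[m]
A=np.c_[2*Q[:,:2],np.ones(len(Q))];b=(Q[:,:2]**2).sum(1)
x=np.linalg.lstsq(A,b,rcond=None)[0];print(x[:2],np.sqrt(x[2]+x[:2]@x[:2]))
cv2.imwrite("pics/s5.png",cv2.resize(im[200:344,130:322],(800,600)))
```

```text
heading 108.9 yaw units -0.02 |d| 0.083 total [-0.001  0.021  0.416] per row [-0.0011  0.021   0.4161] t 13.6
[0.60754354 0.2919638 ] 0.012152243721352677
```

View pics/s5.png

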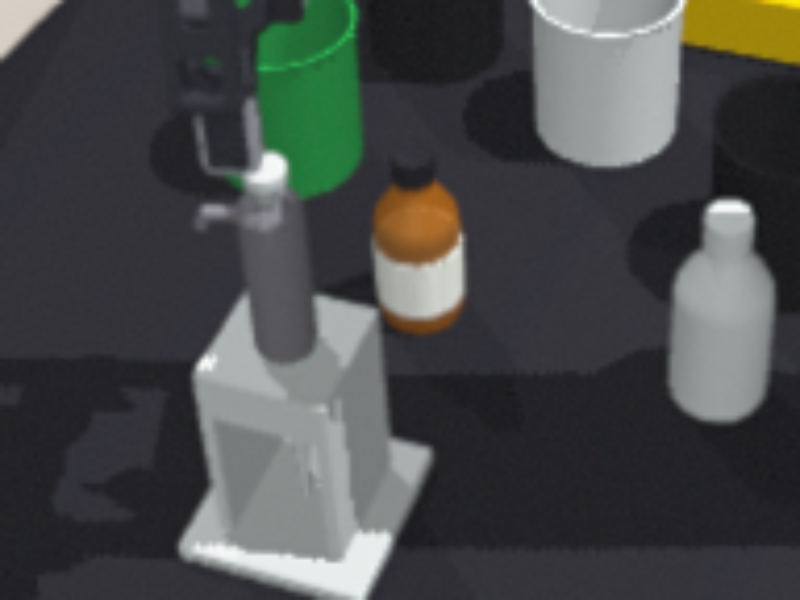

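The pipette button is at (265,172) and its rest points to upper left at (200,215), with the gripper above. I'll trim 4 mm along tool y, descend and close.

carry_out(targets=[{"grip": 0, "xyz": [0, 0.025, 0.07], "yaw": 0}, {"grip": 0, "xyz": [0, 0, 0.07], "yaw": 0}, {"grip": 0, "xyz": [0, 0, 0.07], "yaw": 0}, {"grip": 0, "xyz": [0, 0, 0.07], "yaw": 0}, {"grip": 0, "xyz": [0, 0, 0.07], "yaw": 0}, {"grip": 0, "xyz": [0, 0, 0.06], "yaw": 0}, {"grip": 0, "xyz": [0, 0, 0], "yaw": 0}, {"grip": 0, "xyz": [0, 0, 0], "yaw": 0}])

```text
clock: 14.4
position: [0.6063, 0.2905, 0.1722]
eef_rot: [-0.0, -0.164, 0.986, -0.0]
contact_force: [-0.4, 0.3, 0.0]
gripper_width: 1.001
gripper_force: 0.0
```

carry_out(targets=[{"grip": 1, "xyz": [0, 0, 0], "yaw": 0}, {"grip": 1, "xyz": [0, 0, 0], "yaw": 0}, {"grip": 1, "xyz": [0, 0, 0], "yaw": 0}, {"grip": 1, "xyz": [0, 0, 0], "yaw": 0}, {"grip": 1, "xyz": [0, 0, 0], "yaw": 0}, {"grip": 1, "xyz": [0, 0, 0], "yaw": 0}, {"grip": 1, "xyz": [0, 0, 0], "yaw": 0}, {"grip": 1, "xyz": [0, 0, 0], "yaw": 0}])

```text
clock: 15.2
position: [0.6067, 0.2903, 0.1729]
eef_rot: [0.0, -0.164, 0.986, -0.0]
contact_force: [0.5, -3.2, 3.3]
gripper_width: 0.315
gripper_force: 39.4
```

carry_out(targets=[{"grip": 1, "xyz": [0, 0, -0.04], "yaw": 0}, {"grip": 1, "xyz": [0, 0, -0.07], "yaw": 0}, {"grip": 1, "xyz": [0, 0, -0.09], "yaw": 0}, {"grip": 1, "xyz": [0, 0, -0.09], "yaw": 0}, {"grip": 1, "xyz": [0, 0, -0.09], "yaw": 0}, {"grip": 1, "xyz": [0, 0, -0.09], "yaw": 0}, {"grip": 1, "xyz": [0, 0, -0.09], "yaw": 0}, {"grip": 1, "xyz": [0, 0, -0.09], "yaw": 0}, {"grip": 1, "xyz": [0, 0, -0.07], "yaw": 0}, {"grip": 1, "xyz": [0, 0, 0], "yaw": 0}])

```text
clock: 16.2
position: [0.6063, 0.2914, 0.3203]
eef_rot: [0.002, -0.165, 0.986, 0.001]
contact_force: [0.8, -0.4, -0.9]
gripper_width: 0.317
gripper_force: 39.3
```

```bash
cat >> h.py <<'E'
def pip():
    im,W=cloud("side");P=W.reshape(-1,3);p=observe()["position"]
    m=(np.hypot(P[:,0]-p[0],P[:,1]-p[1])<.03)&(P[:,2]<p[2]-.03)&(P[:,2]>p[2]-.175);Q=P[m]
    print("tcp",p,"n",len(Q))
    for z in np.arange(-.165,-.03,.015):
        q=Q[abs(Q[:,2]-p[2]-z)<.0075]
        if len(q)>3: print("%.3f"%z,len(q),(np.median(q,0)-p).round(4),q[:,2].min().round(4))
    return im
E
python3 - <<'E'
from h import *
im=pip(); cv2.imwrite("pics/s6.png",cv2.resize(im[130:322,110:366],(800,600)))
plan((.580,-.0255,.31),109,10)
E
```

```text
tcp [0.60632115 0.29127386 0.3184372 ] n 518
-0.150 10 [ 0.0012  0.0013 -0.1512] 0.1611
-0.135 17 [ 0.001   0.0027 -0.1349] 0.176
-0.120 31 [ 0.0006  0.0047 -0.1211] 0.1916
-0.105 52 [-0.0013  0.0072 -0.1044] 0.2062
-0.090 70 [-0.0022  0.0077 -0.0903] 0.2212
-0.075 70 [-0.0017  0.0081 -0.0754] 0.2359
-0.060 66 [-0.0038  0.0103 -0.0563] 0.2511
-0.045 135 [-0.005   0.0129 -0.045 ] 0.266
-0.030 67 [-0.006   0.013  -0.0337] 0.2812
heading 108.9 yaw units -0.01 |d| 0.318 total [ 0.639 -1.455  0.039] per row [ 0.0639 -0.1455  0.0039] t 16.25
```

View pics/s6.png

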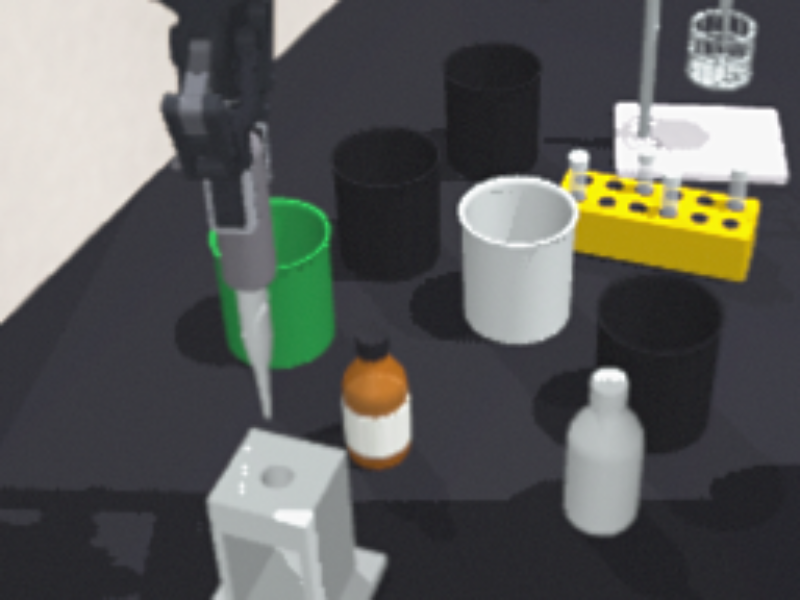

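The pipette (tip at 268,415) is clear above the stand hole (278,475), upright. I'll carry it to the beaker with the tip about 0.16 m up.

carry_out(targets=[{"grip": 1, "xyz": [0.03, -0.07, 0], "yaw": 0}, {"grip": 1, "xyz": [0.05, -0.11, 0], "yaw": 0}, {"grip": 1, "xyz": [0.06, -0.14, 0], "yaw": 0}, {"grip": 1, "xyz": [0.06, -0.14, 0], "yaw": 0}, {"grip": 1, "xyz": [0.06, -0.14, 0], "yaw": 0}, {"grip": 1, "xyz": [0.06, -0.14, 0], "yaw": 0}, {"grip": 1, "xyz": [0.06, -0.14, 0], "yaw": 0}, {"grip": 1, "xyz": [0.06, -0.14, 0], "yaw": 0}, {"grip": 1, "xyz": [0.06, -0.14, 0], "yaw": 0}, {"grip": 1, "xyz": [0.06, -0.14, 0], "yaw": 0}])

```text
clock: 17.25
position: [0.5835, 0.0064, 0.315]
eef_rot: [-0.001, -0.164, 0.986, 0.0]
contact_force: [0.9, 0.3, -1.9]
gripper_width: 0.317
gripper_force: 39.4
```

carry_out(targets=[{"grip": 1, "xyz": [0.05, -0.1, 0], "yaw": 0}, {"grip": 1, "xyz": [0.03, -0.05, 0], "yaw": 0}, {"grip": 1, "xyz": [0, 0, 0], "yaw": 0}, {"grip": 1, "xyz": [0, 0, 0], "yaw": 0}, {"grip": 1, "xyz": [0, 0, 0], "yaw": 0}])

```text
clock: 17.75
position: [0.5791, -0.0242, 0.3162]
eef_rot: [-0.0, -0.165, 0.986, 0.0]
contact_force: [-0.1, 0.9, -1.2]
gripper_width: 0.318
gripper_force: 39.4
```

Run:
```python
from h import *
im=pip(); plan((.580,-.0255,.27),109,1)
```

```text
tcp [ 0.57921383 -0.02408712  0.31625183] n 357
-0.150 10 [ 0.0018  0.0012 -0.148 ] 0.1605
-0.135 16 [ 0.0005  0.0019 -0.1353] 0.1739
-0.120 21 [ 0.0004  0.0046 -0.1172] 0.1889
-0.105 35 [-0.0018  0.0069 -0.1041] 0.2046
-0.090 45 [-0.0002  0.0075 -0.0894] 0.2192
-0.075 49 [-0.0017  0.0069 -0.0736] 0.2338
-0.060 48 [-0.0025  0.0114 -0.0576] 0.2489
-0.045 86 [-0.0028  0.0129 -0.0454] 0.2639
-0.030 45 [-0.002   0.0126 -0.0346] 0.2789
heading 109.0 yaw units -0.00 |d| 0.046 total [-0.001 -0.008  0.231] per row [-0.0014 -0.008   0.2313] t 17.8
```

carry_out(targets=[{"grip": 1, "xyz": [0, -0.008, 0.04], "yaw": 0}, {"grip": 1, "xyz": [0, 0, 0.05], "yaw": 0}, {"grip": 1, "xyz": [0, 0, 0.05], "yaw": 0}, {"grip": 1, "xyz": [0, 0, 0.05], "yaw": 0}, {"grip": 1, "xyz": [0, 0, 0.03], "yaw": 0}, {"grip": 1, "xyz": [0, 0, 0], "yaw": 0}, {"grip": 1, "xyz": [0, 0, 0], "yaw": 0}, {"grip": 1, "xyz": [0, 0, 0], "yaw": 0}])

```text
clock: 18.6
position: [0.5798, -0.0268, 0.2731]
eef_rot: [0.001, -0.164, 0.986, -0.0]
contact_force: [-0.0, 0.6, -0.5]
gripper_width: 0.313
gripper_force: 39.4
```

Run:
```python
from h import *
im=pip(); cv2.imwrite("pics/s7.png",cv2.resize(im[60:252,200:456],(800,600)))
```

```text
tcp [ 0.5798552  -0.0267706   0.27316914] n 329
-0.165 4 [ 0.0026  0.0006 -0.1588] 0.1131
-0.150 9 [ 0.0029  0.0025 -0.1478] 0.1198
-0.135 14 [ 0.0005  0.0026 -0.1344] 0.131
-0.120 19 [-0.0002  0.0049 -0.1168] 0.146
-0.105 33 [-0.0011  0.0069 -0.1045] 0.162
-0.090 42 [-0.0002  0.0072 -0.0901] 0.1759
-0.075 41 [-0.0006  0.0077 -0.0744] 0.1913
-0.060 44 [-0.0026  0.0119 -0.0569] 0.2067
-0.045 81 [-0.0027  0.0128 -0.0447] 0.2208
-0.030 42 [-0.0031  0.0128 -0.0329] 0.2366
```

View pics/s7.png

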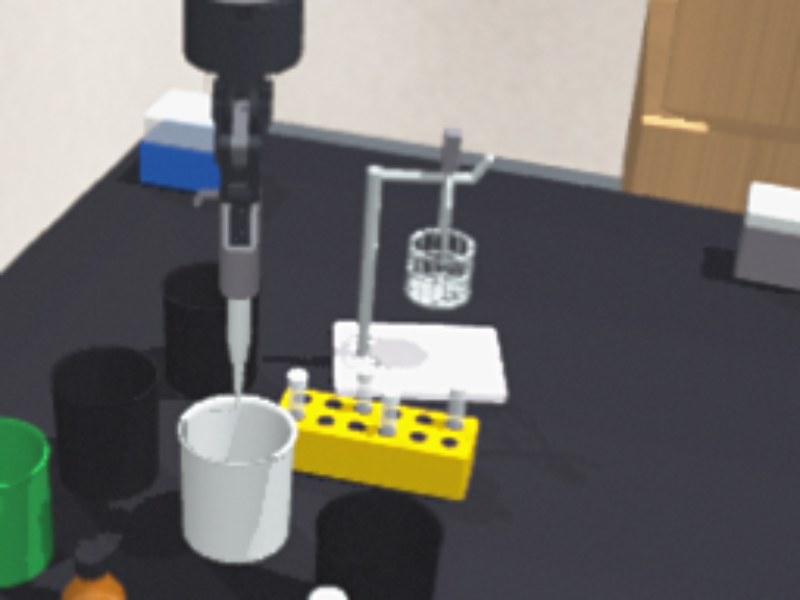

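The tip (238,405) is upright over the middle of the mouth at about z 0.113, roughly 17 mm above the rim. The basket still hangs at (440,220), so I'll hand it in.

```bash
python3 -c "
from cell import ctrl
print(ctrl.job_done())"
```

```text
the job is handed in; nothing more can be done
None
```

I handed the job in at about 18.7 s: the basket hangs free on the drip hook, and the pipette is held upright over the middle of the beaker's mouth with its tip about 17 mm above the rim; the hand-in call returned no verdict.

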